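# Return the gate remote through the drop box's spring flap

### The arm

A 6-joint arm with a two-finger parallel gripper is mounted at the origin on the work surface. World frame = base frame: x ahead of the robot, y to its left, z up, the work surface at z = 0. Lengths are in mm, angles in rad, forces in N, time in s.
With the tool pointing down it reaches from about 250 to 800 mm from the base axis. Payload 8.5 kg.
Tool frame: the origin (TCP) lies at the centre of the arm's flange, where the gripper is bolted on; the fingertips stand 173 mm ahead of it and the grasp point (between the pads) lies 155 mm ahead of it; y points along the fingers, x is the direction in which the jaws open and shut, and the axes are right-handed (so a half turn about y gives the same grasp; the last joint's range is limited). The gripper opens to 85 mm and grips with 20 to 120 N. Pads are 22 mm wide; open, the fingers measure 114 mm over their backs; the gripper's body (76 mm by 85 mm) begins 54 mm behind the grasp point. The pads swing forward as they close: fully open they stand 13 mm farther back than shut.
Start: joints at [-1.222, 0.238, -0.013, 1.319, 0, 1.571], TCP at [179.419, -493.362, 404.676] pointing down, gripper open.
Joint ranges: [-2.66, 2.66], [-1.03, 1.9], [-1.14, 1.46], [-1.82, 2.27], [-1.45, 1.34], [-3.14, 3.14]. Speed limits (rad/s): [2.22, 2.22, 2.79, 3.14, 3.14, 3.14].

### API

Orientations are given as a rotation vector (axis times angle).
In Python, from bench import r, imaging, ticket gives the robot as it stands.
- The arm moves only by the tool send_rows, never from a script. Its argument "commands" is a list of rows, each a list of 5 numbers: the closure, from 0 (fully open) to 1 (shut), then the shift along the tool's x, y, z in m, then the turn about the tool's y in rad. In form: [[claw, dx, dy, dz, yaw], ...]. A call has 1 to 20 rows; each row shifts and turns the pose as measured when the row begins, along the tool's axes as they then stand; what a row does not reach is not made up. A row lasts 1/8 s, in which the tool goes at most 62.5 mm and 10.7 degrees, less where a joint would pass 70% of its speed; a pose out of reach is approached as far as the arm can. A call with a gripper value outside its range is refused whole. The fingers move at their own pace and stop on an object; "force" is the grip in N (left out, the last holds). Time passes only in rows, so rows that do not move let the fingers close. It gives the time, the measured TCP pose, the force and the opening at its end, in the units of the state.
- r.read_state(): the state, without advancing time (a new reading comes with each control period).
- imaging.capture(name): name is "side" or "top" or "wrist"; returns the picture (400x640x3 uint8, red, green, blue); there is no depth.
- imaging.camera_model(name): a dict with "fx", "fy", "cx", "cy" (pixels), "xyz" and "orientation" of the camera in the world. Camera axes: x right, y up, looking along -z (the intrinsics and any distortion apply to the point x, -y, -z); pixel columns grow to the right and rows downward; lengths in mm; the calibration is good to about 2 mm. A picture is of the moment at which its call begins: read the wrist's pose just before it. camera_model takes no time and is no camera call; for the wrist camera it gives the pose at the moment of the call.
- ticket.close_job(): hands the job in, once; it reports no verdict.
The state is a dict: "time_s": time; "q": joint angles; "dq": joint speeds; "effort": joint torques, N m; "eef_pos": TCP position; "eef_rot": TCP orientation; "contact_force": force on the tool from outside, world axes, zero at the start; "wrist_torque": the same for the moment, N m; "grip_width": finger opening in mm.
Only numpy, scipy, OpenCV 4.12 (cv2) and the standard library are available. Lean on these libraries where they do the work, as an engineer would, in place of code of your own. Each camera call takes 0.05 s, during which the arm holds its last target. There are 200 camera calls.

### The job

Return the white gate remote into the dark key drop box without gripping or lifting it: push the box's self-closing metal flap inwards with one finger and keep it open, and with the other finger slide the remote gently along the ledge and over the sill until it drops inside. Then draw back so that the flap springs shut, and leave the brass padlock on the ledge and everything else where it lies.

Things in the scene. Friction and masses are not known exactly. Their poses are not given: they have to be found in the camera images.
- drop_box: Dark sheet-steel drop box fixed to the console, 310 deep (own x) by 290 wide (own y). Origin: centre of its underside; x points from the robot's side to its rear hood (turned up to 0.35 rad), y left, z up. Its front is an open level ledge, top at z = 115, from x = -155 to the sill at x = -35, with 12 mm high lips at the sides only (inner faces y = +-141). Hollow inside; floor at z = 4.
- sill (a point): Middle of the sill, the far edge of the ledge at ledge-top height (x = -35, y = 0, z = 115 mm in the box's frame, same axes). Beyond it the mouth, 266 wide, is closed by the flap, whose free lower edge rests 2 mm below the sill; sloping cheeks at the mouth's sides stand 6 mm proud of the flap. What passes the sill drops about 110 mm.
- hinge (a point): Middle of the flap's hinge line (along the box's y), the flap's upper far edge: x = +73, y = 0, z = 154 mm in the box's frame, so 108 mm beyond the sill and 39 above it. Behind it lies the flat hood, top at z = 159, to x = +155.
- flap (a joint): Aluminium flap, rad: 0 shut (rising 20 degrees from sill to hinge), grows as it is pushed down and in, stop 1.2. 115 long, 266 wide. A spring always shuts it: 1 N at the free edge, 3 to 6 N at half length. The remote cannot open it: it rides up on it. A fingertip 4 mm above ledge height, moved towards the hinge, opens it: about 0.2 rad with its far side 60 mm past the sill, 0.4 at 80, 0.5 at 90.
- gate_remote: White gate remote, two blue buttons, small wire loop at one short end, flat on the left or right half of the ledge (about 68 mm off the middle), long side along the sill within 0.35 rad, its middle 36 to 68 mm before the sill. 64 long (own x), 36 wide (own y), 14 thick, about 45 g. Origin: centre of its underside. It tips in once its middle is past the sill.
- padlock: Closed brass padlock lying flat on the other half of the ledge, not to be disturbed: 57 long over its steel shackle (own x, body from -27 to +7, shackle to +31), 40 wide, 16 thick. Origin: underside, near the middle.
- polish_tin: Loose bystander; origin at the centre of its underside. Red and black shoe-polish tin, 75 mm diameter, 26 high, on the console left of the ledge.
- spray: Loose bystander; origin at the centre of its underside. Blue spray can with white cap, 52 mm diameter, 170 high, on the console left of the box.
- shoe_brush: Loose bystander; origin at the centre of its underside. Wooden shoe brush, 170 x 50 x 41 high, on the console right of the ledge.
- glasses_case: Loose bystander; origin at the centre of its underside. Dark red glasses case, 160 x 62 x 44 high, on the console far left.
- candle_jar: Loose bystander; origin at the centre of its underside. Amber glass candle jar with wooden lid, 76 mm diameter, 85 high, on the console right of the box.
Things that resemble listed ones, but are neither listed nor needed, are in the scene too. Several things have the shape of the gate_remote; the one meant has the colours described above.

How it is judged (in metres and radians):
On the way, in this order (a step that is already met when the one before it is completed fails the run):
1. a finger pushes the flap open (over 0.12 rad) while the remote still lies on the ledge, its middle not past the sill (value of joint flap above 0.12 rad and contact force between the fingers and flap above 0.2 N and z of gate_remote in the frame of drop_box between 0.111 and 0.125 m and x of gate_remote in the frame of drop_box below -0.03 m), for 0.05 s.
2. the remote has dropped through the mouth (30 mm or more below the ledge) while a finger still holds the flap open (z of gate_remote in the frame of drop_box below 0.085 m and value of joint flap above 0.12 rad and contact force between the fingers and flap above 0.2 N), for 0.1 s.
At the end, for the whole second after the job is handed in: The remote lies at rest inside the box (its origin under 70 mm above the box's underside and within its walls), the flap is shut (below 0.06 rad), the padlock is within 15 mm and every other loose thing within 20 mm of where it was (x of gate_remote in the frame of drop_box between -0.155 and 0.155 m and y of gate_remote in the frame of drop_box between -0.145 and 0.145 m and z of gate_remote in the frame of drop_box between -0.005 and 0.07 m and linear speed of gate_remote below 0.03 m/s and value of joint flap below 0.06 rad and distance of padlock from where it was at the start of the episode below 0.015 m and distance of each of polish_tin, spray, shoe_brush, glasses_case, candle_jar from where it was at the start of the episode below 0.02 m); the robot touches nothing.
It fails at once if the remote is lifted more than 30 mm off the ledge (z of gate_remote in the frame of drop_box above 0.145 m).
It fails at once if the remote is gripped or rammed: over 20 N between fingers and remote (contact force between the fingers and gate_remote above 20 N).
It fails at once if the padlock is moved more than 15 mm (distance of padlock from where it was at the start of the episode above 0.015 m).
It fails at once if another loose thing (tin, spray can, brush, glasses case, candle jar) is moved more than 20 mm (distance of any of polish_tin, spray, shoe_brush, glasses_case, candle_jar from where it was at the start of the episode above 0.02 m).
It also fails if it takes over 32 s, if anything falls off the work surface, if the arm or the gripper's body presses on something with over 40 N, if the wrist force passes 120 N, or if a joint passes its speed limit or range.

## Working session

There is one attempt and no reset: what is moved stays moved. The work goes in short steps, Python scripts to look and compute and a tool call to move; the robot and the scene stay as the last step left them, time stands still between calls to the robot, and variables do not carry over. Pictures are saved under pics/ and viewed, about 8 in all and at most 12, crops included, and the job is handed in when it is done.

Besides the shell and the picture viewer there is one more tool, called after "Request:" as name(argument=value, ...), one argument or row to a line, values as JSON. send_rows: Moves the arm, as the interface text tells. Its arguments: {"type":"object","properties":{"commands":{"type":"array","items":{"type":"array","items":{"type":"number"}}},"force":{"type":"number"}},"required":["commands"]}

```bash
ls; mkdir -p pics; python3 - <<'E'
from bench import r, imaging, ticket
import cv2
s=r.read_state();print(s)
for n in ["top","side"]:
    p=imaging.capture(n);cv2.imwrite(f"pics/{n}0.png",p[:,:,::-1]);print(n,imaging.camera_model(n))
print(imaging.camera_model("wrist"))
E
```

```text
pics
{'time_s': 0.0, 'q': array([-1.22196905e+00,  2.38775406e-01, -1.42861783e-02,  1.31918267e+00,
        1.81387296e-06,  1.57079415e+00]), 'dq': array([ 2.08078425e-04, -5.12412792e-04,  7.12291239e-04,  6.96215298e-05,
       -5.97209335e-04, -1.16529156e-03]), 'effort': array([-1.78090580e-03, -5.38783300e+01,  3.46439338e+01,  1.86325778e-02,
       -1.68566962e-04,  3.62753394e-05]), 'eef_pos': array([ 179.38363923, -493.21787535,  404.06782762]), 'eef_rot': array([-1.35341907,  0.94937388, -0.94741495]), 'contact_force': array([ 0.23563487,  0.12886517, -0.32706741]), 'wrist_torque': array([-0.04445844, -0.03607434, -0.05501427]), 'grip_width': 85.41262142839518}
top {'fx': 386.3991252128196, 'fy': 386.3991252128196, 'cx': 318.1868206559581, 'cy': 199.2614385864358, 'xyz': array([ 466.68688862,  124.75430999, 1135.92941223]), 'orientation': array([ 0.05162933, -0.05801869, -1.54402864])}
side {'fx': 509.9065066818278, 'fy': 509.9065066818278, 'cx': 320.16465046288164, 'cy': 189.17131704889024, 'xyz': array([-179.76483482,  794.87127222, 1374.86869945]), 'orientation': array([ 0.33576602, -0.76948233, -2.24339243])}
{'fx': 351.00085488196066, 'fy': 351.00085488196066, 'cx': 314.6683487806816, 'cy': 198.47459976864656, 'xyz': array([ 242.71314636, -470.73655659,  374.96978736]), 'orientation': array([-0.23380396,  0.16639969, -1.21286256])}
```

View pics/top0.png

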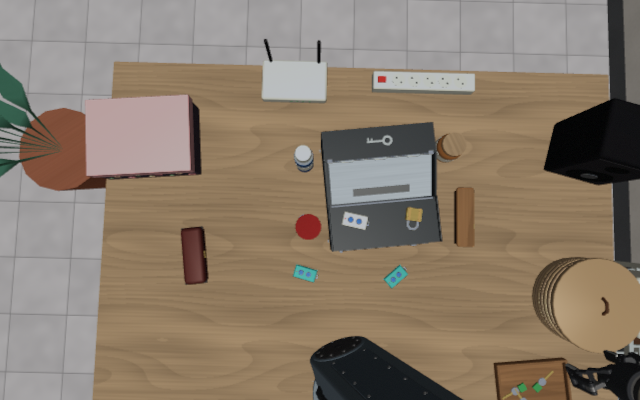

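View pics/side0.png

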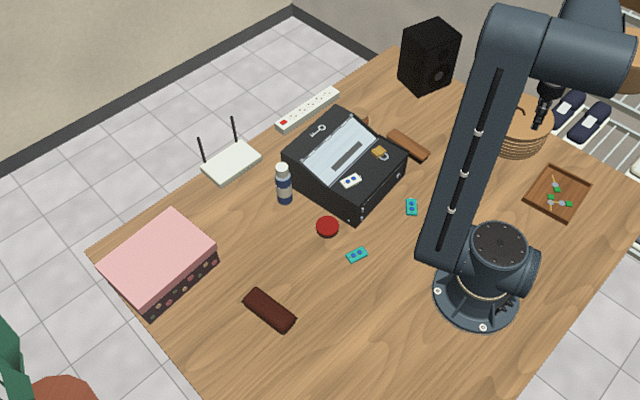

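The top view shows the white remote with blue buttons at (355,220) on the left half of the ledge and the padlock at (413,217). Lookalikes: teal remotes at (306,273) and (396,276) on the console, and green key tags in the tray at (530,388). The one I want is the white one at (355,220), and I'll check it in a close crop.

```bash
python3 - <<'E'
import cv2
p=cv2.imread("pics/top0.png")[115:255,310:480]
cv2.imwrite("pics/crop0.png",cv2.resize(p,None,fx=4.7,fy=4.28*1,interpolation=cv2.INTER_CUBIC)[:600,:800])
E
```

```text
(no output)
```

View pics/crop0.png

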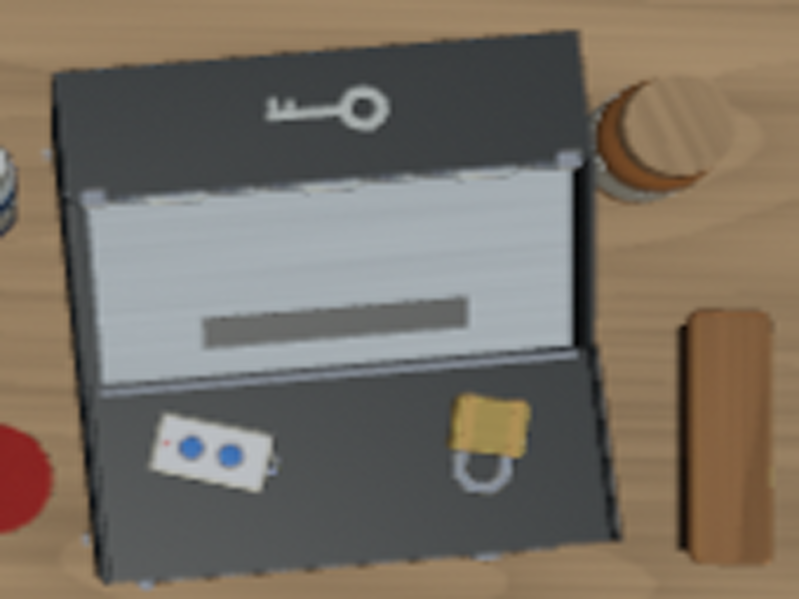

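The crop confirms the white remote with two blue buttons, corners about (163,413), (273,434), (262,492) and (150,468) in the crop. Its loop is on the right end, and the padlock sits at about (490,440).

```bash
cat > h.py <<'E'
import numpy as np, cv2
from scipy.spatial.transform import Rotation as R
from scipy.optimize import least_squares
from bench import r, imaging, ticket
def ray(m,uv):
    uv=np.atleast_2d(uv).astype(float)
    d=np.c_[(uv[:,0]-m['cx'])/m['fx'],-(uv[:,1]-m['cy'])/m['fy'],-np.ones(len(uv))]
    return R.from_rotvec(m['orientation']).apply(d)
def atz(m,uv,z):
    d=ray(m,uv);z=np.broadcast_to(z,len(d));return m['xyz']+d*((z-m['xyz'][2])/d[:,2])[:,None]
def proj(m,P):
    c=R.from_rotvec(m['orientation']).inv().apply(np.atleast_2d(P)-m['xyz'])
    return np.c_[m['cx']+m['fx']*c[:,0]/-c[:,2], m['cy']-m['fy']*c[:,1]/-c[:,2]]
def w2b(P,b): # b=x,y,yaw
    return R.from_euler('z',-b[2]).apply(np.atleast_2d(P)-[b[0],b[1],0])
def b2w(P,b): return R.from_euler('z',b[2]).apply(np.atleast_2d(P))+[b[0],b[1],0]
E
python3 - <<'E'
from h import *
m=imaging.camera_model("top")
f=lambda a:np.array(a)/[4.7,4.28]+[310,115]-0.4
obs=f([(55,72),(578,30),(105,582),(620,538),(103,390),(583,352)])
box=np.array([(155,145,159),(155,-145,159),(-155,145,121),(-155,-145,121),(-35,141,115),(-35,-133,115)],float)
s=least_squares(lambda b:(proj(m,b2w(box,b))-obs).ravel(),[550,80,0.05])
b=s.x;print(b);print((proj(m,b2w(box,b))-obs).round(1))
np.save("b.npy",b)
c=atz(m,f([(163,413),(273,434),(262,492),(150,468)]),129);cb=w2b(c,b)
print(cb.round(1),cb.mean(0).round(1),np.linalg.norm(np.diff(c,axis=0),axis=1))
print("lock",w2b(atz(m,f([(455,397),(528,402),(520,456),(452,450),(482,492)]),130),b).round(1))
print("tin",atz(m,[(308,227)],26),"brush",atz(m,[(458,187),(473,187),(456,245),(473,245)],41),"jar",atz(m,[(454,146)],85),"spray",atz(m,[(304,153)],170))
# side refine
ms=imaging.camera_model("side")
p=cv2.imread("pics/side0.png")
print(proj(ms,b2w(np.r_[box,np.c_[cb.mean(0)[None]]],b)).round(0))
E
```

```text
[ 5.73738816e+02 -4.48929618e+01  1.18504203e-01]
[[ 0.3 -0.2]
 [ 1.2 -0.5]
 [ 0.5  0.8]
 [ 1.2  0.7]
 [-1.9 -0.1]
 [-1.3 -0.7]]
[[ -53.5  104.7  129. ]
 [ -71.8   45.2  129. ]
 [-106.3   54.8  129. ]
 [ -86.1  115.1  129. ]] [-79.4  79.9 129. ] [62.28018964 35.78704794 63.59327807]
lock [[ -58.8  -57.6  130. ]
 [ -65.5  -97.7  130. ]
 [ -97.8  -89.6  130. ]
 [ -90.7  -52.5  130. ]
 [-117.6  -66.3  130. ]]
tin [[464.22230039 148.34196027  26.        ]] brush [[ 589.08258096 -276.45167568   41.        ]
 [ 590.21477258 -319.30601152   41.        ]
 [ 424.41834901 -270.89045477   41.        ]
 [ 425.65205964 -318.94956513   41.        ]] jar [[ 697.51913633 -249.21736856   85.        ]] spray [[650.70764244 160.55832271 170.        ]]
[[280. 151.]
 [335. 103.]
 [358. 206.]
 [409. 151.]
 [327. 188.]
 [377. 138.]
 [351. 180.]]
```

```bash
cat >> h.py <<'E'
def plan(bx,by,z,s=None):
    """rows: total tool shift (m) and yaw to put TCP at box (bx,by), world z, jaw axis along box x"""
    s=s or r.read_state(); b=np.load("b.npy"); T=R.from_rotvec(s['eef_rot']); M=T.as_matrix()
    t=b2w([bx,by,0],b)[0]; t[2]=z
    d=M.T@(t-s['eef_pos'])/1000
    ax=np.array([np.cos(b[2]),np.sin(b[2]),0]); v=M.T@ax
    out=[]
    for g in (1,-1):
        out.append(np.arctan2(-g*v[2],g*v[0]))  # turn about y maps x->(cos,0,-sin)
    p=s['eef_pos']; print("t",round(s['time_s'],2),"TCP box",w2b(p,b)[0].round(1),"F",s['contact_force'].round(2),"w",round(s['grip_width'],1))
    print("shift",d.round(4),"yaw opts",np.round(out,3),"q6",round(s['q'][5],2)); return d
E
python3 - <<'E'
from h import *
M=R.from_rotvec(r.read_state()['eef_rot']).as_matrix();print(M.round(3))
plan(-84,78,404)
E
```

```text
[[ 0.342 -0.     0.94 ]
 [-0.94   0.001  0.342]
 [-0.001 -1.     0.   ]]
t 0.1 TCP box [-444.6 -398.6  404.2] F [ 0.22 -0.37 -0.76] w 85.5
shift [-0.3817  0.0006  0.4599] yaw opts [-1.341  1.801] q6 1.57
```

Request:
send_rows(
  commands=[
    [0,-0.032,0,0.038,-0.134],
    [0,-0.026,0,0.042,-0.134],
    [0,-0.021,0,0.045,-0.134],
    [0,-0.014,0,0.048,-0.134],
    [0,-0.008,0,0.049,-0.134],
    [0,-0.001,0,0.05,-0.134],
    [0,0.006,0,0.049,-0.134],
    [0,0.012,0,0.048,-0.134],
    [0,0.018,0,0.046,-0.134],
    [0,0.025,0,0.043,-0.134],
    [0,0.03,0,0.04,0],
    [0,0.03,0,0.04,0],
    [0,0,0,0,0],
  ],
)

```text
time_s: 1.72
eef_pos: [476.7, 44.4, 401.6]
eef_rot: [-1.563, -0.125, 0.128]
contact_force: [-0.3, 0.1, 0.4]
grip_width: 85.2
```

```bash
python3 - <<'E'
from h import *
plan(-84,78,404); print(r.read_state()['q'].round(3))
m=imaging.camera_model("wrist");p=imaging.capture("wrist");cv2.imwrite("pics/w1.png",p[:,:,::-1]);np.save("w1.npy",m,allow_pickle=True);print(m)
E
```

```text
t 1.73 TCP box [-85.8 100.1 401.6] F [-0.35  0.12  0.44] w 85.2
shift [ 0.0008 -0.0025 -0.0222] yaw opts [ 0.043 -3.099] q6 1.5
[ 0.092  0.161 -0.121  1.291  0.004  1.502]
{'fx': 351.00085488196066, 'fy': 351.00085488196066, 'cx': 314.6683487806816, 'cy': 198.47459976864656, 'xyz': array([465.54707465, 110.65113431, 372.68822148]), 'orientation': array([-0.2652639 , -0.02037868,  0.16125545])}
```

View pics/w1.png

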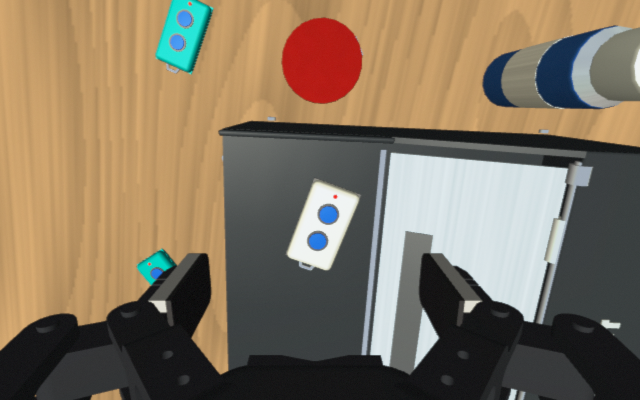

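The wrist view shows the remote at (323,225), with its loop towards the gripper, and the sill strip running from (383,150) to (367,350). The front edge of the ledge is at about x = 225 px, and the finger tips are near (190,285) and (440,285).

```bash
python3 - <<'E'
from h import *
m=np.load("w1.npy",allow_pickle=True).item(); b=np.load("b.npy")
p=cv2.imread("pics/w1.png").astype(int)
w=((p.min(2)>150)&(p.max(2)-p.min(2)<40)).astype(np.uint8); w[:,370:]=0; w[:, :270]=0; w[:165]=0; w[290:]=0
w=cv2.morphologyEx(w,cv2.MORPH_CLOSE,np.ones((15,15),np.uint8)); w=cv2.morphologyEx(w,cv2.MORPH_OPEN,np.ones((9,9),np.uint8))
c=max(cv2.findContours(w,0,1)[0],key=cv2.contourArea); R4=cv2.boxPoints(cv2.minAreaRect(c)); print(R4.round(1))
P=w2b(atz(m,R4,129),b); print(P.round(1),"mid",P.mean(0).round(1),np.linalg.norm(np.diff(P,axis=0),axis=1).round(1))
print("sill L",w2b(atz(m,[(380,150),(364,350)],115),b).round(1),"R",w2b(atz(m,[(386,150),(371,350)],115),b).round(1))
print("front",w2b(atz(m,[(223,140),(228,360)],115),b).round(1))
print("lipouter front corner",w2b(atz(m,[(221,131)],127),b).round(1), "hinge",w2b(atz(m,[(570,180),(555,260)],154),b).round(1))
s=r.read_state();T=R.from_rotvec(s['eef_rot'])
for L in (155,160,173):
    q=np.array([(x,L,z) for x in(-57,-42.7,42.7,57) for z in(-11,11)]);print(L,proj(m,T.apply(q)+s['eef_pos']).round(0).tolist())
E
```

```text
[[283.8 260.2]
 [314.1 179.4]
 [359.2 196.3]
 [329.  277.1]]
[[-107.6   51.7  129. ]
 [ -87.5  114.9  129. ]
 [ -54.5  104.   129. ]
 [ -72.8   39.1  129. ]] mid [-80.6  77.4 129. ] [66.4 34.7 67.4]
sill L [[-40.  136.1 115. ]
 [-37.9 -36.2 115. ]] R [[-35.6 136.2 115. ]
 [-31.9 -35.9 115. ]]
front [[-154.9  138.3  115. ]
 [-155.3  -51.7  115. ]]
lipouter front corner [[-153.   145.8  127. ]] hinge [[ 75.  127.1 154. ]
 [ 77.8  71.7 154. ]]
155 [[172.0, 304.0], [166.0, 254.0], [207.0, 304.0], [203.0, 254.0], [418.0, 304.0], [422.0, 254.0], [453.0, 304.0], [459.0, 254.0]]
160 [[176.0, 297.0], [171.0, 249.0], [211.0, 297.0], [206.0, 249.0], [414.0, 297.0], [419.0, 249.0], [448.0, 297.0], [454.0, 249.0]]
173 [[187.0, 282.0], [183.0, 237.0], [219.0, 282.0], [215.0, 237.0], [406.0, 282.0], [410.0, 237.0], [438.0, 282.0], [443.0, 237.0]]
```

Request:
send_rows(
  commands=[
    [0,0.001,0,-0.021,0.043],
    [0,0,0,0,0],
    [0,0,0.03,0,0],
    [0,0,0.03,0,0],
    [0,0,0.03,0,0],
    [0,0,0.01,0,0],
    [0,0,0,0,0],
  ],
)

```text
time_s: 2.65
eef_pos: [477.0, 19.2, 300.0]
eef_rot: [-1.566, -0.086, 0.092]
contact_force: [0.2, 0.7, 0.7]
grip_width: 85.3
```

```bash
python3 - <<'E'
from h import *
plan(-84,79,279)
m=imaging.camera_model("wrist");p=imaging.capture("wrist");cv2.imwrite("pics/w2.png",p[:,:,::-1]);np.save("w2.npy",m,allow_pickle=True)
E
```

```text
t 2.65 TCP box [-88.5  75.1 300. ] F [0.24 0.72 0.66] w 85.3
shift [0.0046 0.021  0.0039] yaw opts [-0.006  3.136] q6 1.5
```

View pics/w2.png

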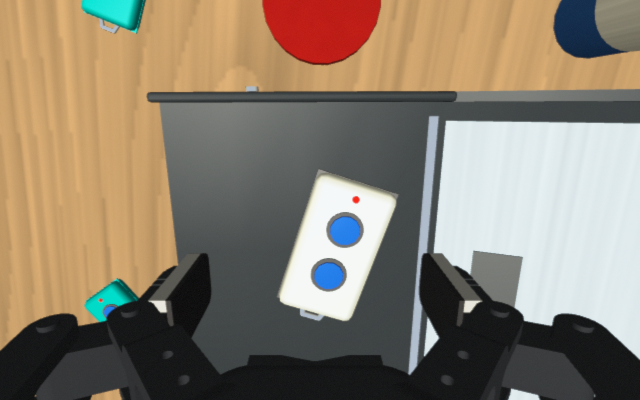

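The remote is centred between the open fingers at (338,247). The far finger is at the sill strip (430,280) and the near finger is clear of the remote. I'll go down by feel.

Request:
send_rows(
  commands=[
    [0,0.004,0,0.004,0],
    [0,0,0.006,0,0],
    [0,0,0.006,0,0],
    [0,0,0,0,0],
  ],
)

```text
time_s: 3.2
eef_pos: [481.8, 24.2, 289.9]
eef_rot: [-1.566, -0.09, 0.088]
contact_force: [-1.0, -1.4, -0.7]
grip_width: 85.5
```

Request:
send_rows(
  commands=[
    [0,0,0.004,0,0],
    [0,0,0,0,0],
  ],
)

```text
time_s: 3.45
eef_pos: [481.7, 24.2, 285.6]
eef_rot: [-1.566, -0.09, 0.088]
contact_force: [-0.2, -0.1, 0.6]
grip_width: 85.4
```

```bash
python3 - <<'E'
from h import *
plan(-84,79,279)
E
```

```text
t 3.45 TCP box [-83.2  79.4 285.6] F [-0.25 -0.05  0.64] w 85.4
shift [-0.0008  0.0066 -0.0005] yaw opts [-0.005  3.136] q6 1.51
```

Request:
send_rows(
  commands=[
    [0,0,0.003,0,0],
    [0,0,0,0,0],
  ],
)

```text
time_s: 3.7
eef_pos: [481.7, 24.2, 282.4]
eef_rot: [-1.566, -0.09, 0.088]
contact_force: [0.3, 0.2, 0.5]
grip_width: 85.0
```

Request:
send_rows(
  commands=[
    [0,0,0.003,0,0],
    [0,0,0,0,0],
  ],
)

```text
time_s: 3.95
eef_pos: [481.7, 24.1, 279.2]
eef_rot: [-1.566, -0.09, 0.088]
contact_force: [0.2, 0.1, 0.2]
grip_width: 85.4
```

Request:
send_rows(
  commands=[
    [0,0,0.002,0,0],
    [0,0,0,0,0],
  ],
)

```text
time_s: 4.2
eef_pos: [481.8, 24.1, 277.1]
eef_rot: [-1.566, -0.09, 0.088]
contact_force: [-0.8, -0.1, 0.6]
grip_width: 85.4
```

Request:
send_rows(
  commands=[
    [0,0,0.0015,0,0],
    [0,0,0,0,0],
  ],
)

```text
time_s: 4.45
eef_pos: [481.8, 24.1, 275.6]
eef_rot: [-1.566, -0.09, 0.088]
contact_force: [-0.1, 0.3, 0.4]
grip_width: 85.3
```

Request:
send_rows(
  commands=[
    [0,0,0.0015,0,0],
    [0,0,0,0,0],
  ],
)

```text
time_s: 4.7
eef_pos: [481.8, 24.1, 275.6]
eef_rot: [-1.566, -0.091, 0.087]
contact_force: [-0.3, -0.2, -0.3]
grip_width: 85.2
```

Request:
send_rows(
  commands=[
    [0,0,0.002,0,0],
    [0,0,0,0,0],
  ],
)

```text
time_s: 4.95
eef_pos: [481.8, 24.2, 275.6]
eef_rot: [-1.566, -0.092, 0.085]
contact_force: [-0.3, -0.1, -1.0]
grip_width: 85.3
```

The fingers rest on the ledge at TCP z = 275.6, so the tip length is 160.5 and agrees with the picture. I'll raise 4 mm and push forward.

Request:
send_rows(
  commands=[
    [0,0,-0.004,0,0.005],
    [0,0,0,0,0],
    [0,0.006,0,0,0],
    [0,0.006,0,0,0],
    [0,0.006,0,0,0],
    [0,0.006,0,0,0],
  ],
)

```text
time_s: 5.7
eef_pos: [507.0, 26.9, 279.2]
eef_rot: [-1.566, -0.087, 0.082]
contact_force: [-2.4, -1.2, 1.2]
grip_width: 85.2
```

```bash
python3 - <<'E'
from h import *
plan(-40,79,279.5)
E
```

```text
t 5.7 TCP box [-57.7  79.1 279.2] F [-2.43 -1.19  1.25] w 85.2
shift [ 0.0177 -0.0002  0.0001] yaw opts [-0.011  3.131] q6 1.52
```

Request:
send_rows(
  commands=[
    [0,0.005,0,0,-0.01],
    [0,0.005,0,0,0],
    [0,0.005,0,0,0],
    [0,0.005,0,0,0],
    [0,0.005,0,0,0],
    [0,0,0,0,0],
  ],
)

```text
time_s: 6.45
eef_pos: [533.5, 29.9, 278.9]
eef_rot: [-1.566, -0.094, 0.092]
contact_force: [-1.4, 0.0, 2.3]
grip_width: 85.1
```

```bash
python3 - <<'E'
from h import *
plan(0,79,279.5)
p=imaging.capture("wrist");cv2.imwrite("pics/w3.png",p[:,:,::-1])
E
```

```text
t 6.45 TCP box [-31.1  79.1 278.9] F [-1.44  0.02  2.29] w 85.1
shift [ 0.0311 -0.0006 -0.0001] yaw opts [-0.     3.142] q6 1.51
```

View pics/w3.png

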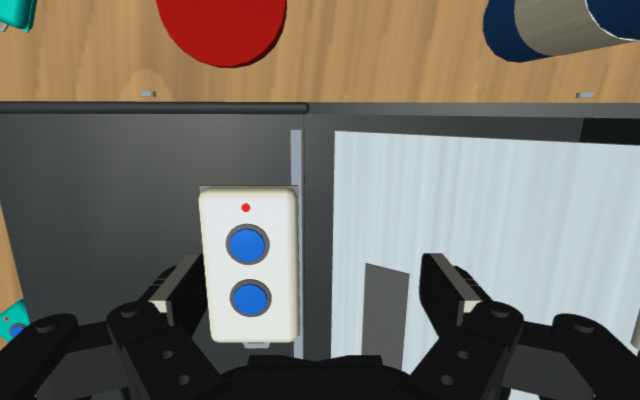

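The remote now lies flush against the near finger and square to the sill at (248,265). The flap is open, with a dark gap at x of about 318 px. I'll continue pushing.

Request:
send_rows(
  commands=[
    [0,0.004,0,0,0],
    [0,0.004,0,0,0],
    [0,0.004,0,0,0],
    [0,0.004,0,0,0],
    [0,0.004,0,0,0],
    [0,0.004,0,0,0],
    [0,0,0,0,0],
  ],
)

```text
time_s: 7.38
eef_pos: [557.4, 32.9, 278.2]
eef_rot: [-1.566, -0.091, 0.095]
contact_force: [-3.2, 0.5, 2.3]
grip_width: 85.1
```

```bash
python3 - <<'E'
from h import *
plan(2,79,279.5)
p=imaging.capture("wrist");cv2.imwrite("pics/w4.png",p[:,:,::-1])
E
```

```text
t 7.38 TCP box [ -7.   79.1 278.2] F [-3.16  0.49  2.29] w 85.1
shift [ 0.009  -0.0014 -0.0001] yaw opts [-0.     3.141] q6 1.51
```

View pics/w4.png

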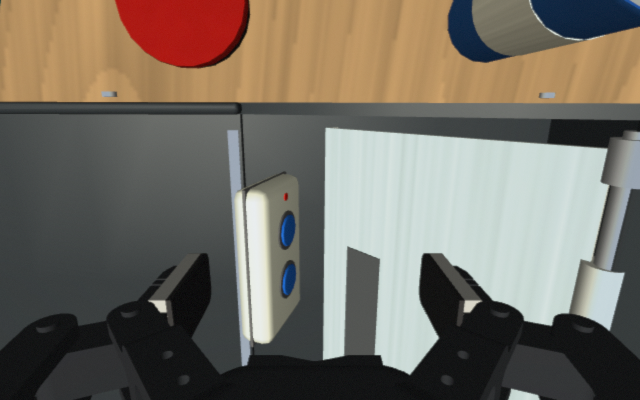

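The remote is caught tipping over the sill at (270,260). I'll hold and look again.

Request:
send_rows(
  commands=[
    [0,0.002,-0.001,0,0],
    [0,0,0,0,0],
    [0,0,0,0,0],
    [0,0,0,0,0],
  ],
)

```text
time_s: 7.92
eef_pos: [559.1, 33.1, 279.3]
eef_rot: [-1.566, -0.091, 0.095]
contact_force: [-5.4, -0.3, 1.3]
grip_width: 85.6
```

```bash
python3 - <<'E'
from h import *
plan(2,79,279.5)
p=imaging.capture("wrist");cv2.imwrite("pics/w5.png",p[:,:,::-1])
E
```

```text
t 7.92 TCP box [ -5.3  79.1 279.3] F [-5.38 -0.31  1.26] w 85.6
shift [ 0.0073 -0.0002 -0.0001] yaw opts [-0.     3.141] q6 1.51
```

View pics/w5.png

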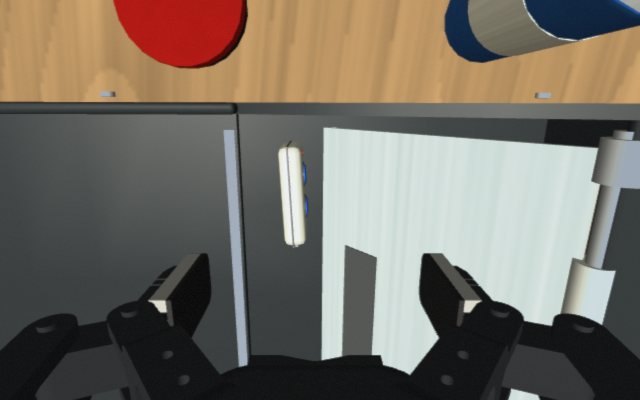

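The remote is inside, standing on its long edge on the box floor at (292,195). Its apparent length of 100 px puts it at z of about 25 mm. The flap is still held open, so I'll draw back.

Request:
send_rows(
  commands=[
    [0,-0.01,0,0,0],
    [0,-0.015,0,0,0],
    [0,-0.015,0,0,0],
    [0,-0.015,0,0,0],
    [0,-0.015,0,0,0],
    [0,-0.01,0,0,0],
    [0,0,-0.01,0,0],
    [0,0,-0.03,0,0],
    [0,0,-0.04,0,0],
    [0,0,-0.04,0,0],
    [0,0,-0.02,0,0],
    [0,0,0,-0.04,0],
    [0,0,0,-0.04,0],
    [0,-0.04,0,-0.04,0],
    [0,-0.04,0,-0.04,0],
    [0,-0.04,0,-0.04,0],
    [0,0,0,0,0],
    [0,0,0,0,0],
  ],
)

```text
time_s: 10.22
eef_pos: [380.4, -197.0, 431.2]
eef_rot: [-1.569, -0.104, 0.084]
contact_force: [-0.1, 0.6, -0.0]
grip_width: 85.3
```

```bash
python3 - <<'E'
from h import *
plan(-84,79,400)
a=cv2.imread("pics/top0.png");p=imaging.capture("top")[:,:,::-1]
s=imaging.capture("side")[:,:,::-1]
cv2.imwrite("pics/end.png",np.vstack([cv2.resize(p[100:300,280:500],(660,300*1)),cv2.resize(s[80:280,230:450],(660,300))]))
E
```

```text
t 10.22 TCP box [-209.9 -128.2  431.2] F [-0.12  0.58 -0.01] w 85.3
shift [0.1258 0.0327 0.2071] yaw opts [ 1.00e-03 -3.14e+00] q6 0.97
```

View pics/end.png

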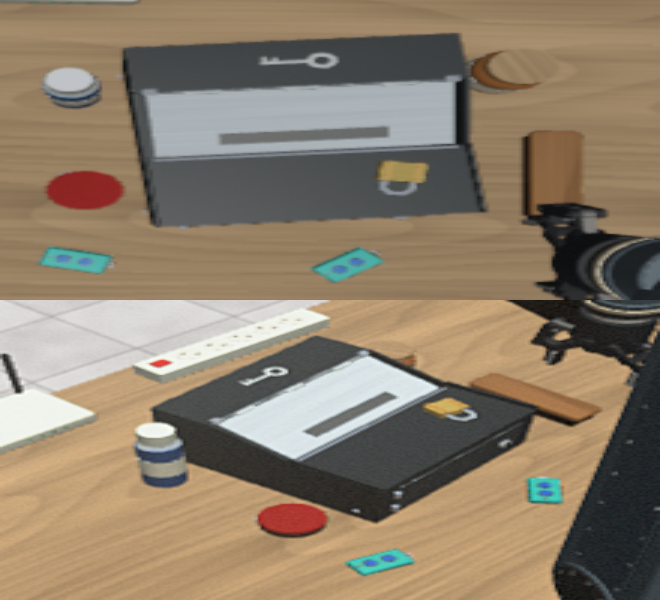

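The flap is shut, the ledge is empty apart from the padlock, and the bystanders look in place. I'll run a quick image difference and hand the job in.

```bash
python3 - <<'E'
from h import *
a=cv2.imread("pics/top0.png").astype(int);p=imaging.capture("top")[:,:,::-1].astype(int)
for n,(u0,u1,v0,v1) in dict(lock=(402,426,204,234),tin=(292,324,210,243),spray=(292,316,142,175),brush=(453,476,184,235),jar=(436,468,130,164),case=(178,210,224,287),flap=(328,436,152,206),remote=(338,372,208,233)).items():
    d=np.abs(a-p)[v0:v1,u0:u1].max(2);print(n,(d>40).mean().round(3))
ticket.close_job()
E
```

```text
lock 0.0
tin 0.0
spray 0.0
brush 0.0
jar 0.0
case 0.0
flap 0.0
remote 0.396
the job is handed in; nothing more can be done
```

The white gate remote is in the drop box and the job is handed in, at about 10 s of the 32 s allowed. With the jaws fully open along the box's depth, the far finger pushed the flap in and held it. The near finger slid the remote square to the sill and over it until it dropped. I then drew back and raised the arm clear.

**Remote:** the wrist picture, taken with the flap still held open, showed it on the box floor, standing on its long edge at about z = 25 mm. The box interior could not be seen once the flap had shut, so its final rest was not confirmed after that.

**Everything else:** comparing the top pictures from start and end showed no change at the flap (shut), padlock, tin, spray can, brush, jar or glasses case. The only change was the spot the remote had left. One end of the brush was hidden by the gripper and left out of the comparison.

**Forces:** contact readings stayed under about 6 N at the moments I read them. They barely registered when the fingers touched the ledge, so I judged that contact by the arm stopping at TCP z = 275.6 mm.

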